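Set a sprung pointer rod to a gauge sleeve and hold it

TASK

Of the three look-alike metal sleeves on the bench, take the 80 mm one (the middle height) and stand it fully down over the gauge post, and let go of it. Then grip the wooden knob, pull the sprung pointer rod up until its pointer arm is level with the top of that sleeve, and finish while still holding it there, steady. Leave the other two sleeves and everything else on the bench where they are.

Things in the scene. Friction and masses are not known exactly. Their poses are not given: they have to be found in the camera images.
- gauge: Pointer gauge, screwed down: dark wooden base 110 (x) x 210 (y) x 25 mm; its origin is the centre of the underside on the bench. On it, at local y = +50 mm, a steel tube 24 mm across whose mouth is 45 mm above the bench, with the sprung telescoping rod in it; at local y = -50 mm, the gauge post. Its yaw varies.
- post_foot (a point): Foot of the gauge post, on the top face of the base (25 mm above the bench). The post is a plain steel pin 14 mm in diameter, upright, 32 mm high, with a tapered top. Axes as the gauge.
- pointer: The sprung telescoping rod; moves only straight up, 0 to 80 mm from rest. Origin: on its axis, mid-thickness of the pointer arm, 55 mm above the bench at rest. A flat steel arm 4 mm thick runs from it along gauge -y towards the post. Let go, it returns to rest. A spring pulls it down: about 7 N at rest, plus 1.4 N per 10 mm (14 N at 50 mm), plus its weight of about 150 g.
- knob (a point): Centre of the round wooden knob on top of the rod, the place to grip: 24 mm in diameter, 34 mm tall, from 13 to 47 mm above the origin of pointer (68 to 102 mm above the bench at rest).
- pointer_tip (a point): Tip of the pointer arm, mid-thickness, 71 mm from the rod axis towards the post (29 mm from the post axis: it passes 12 mm clear of a sleeve on the post). 30 mm above the base at rest. Level with the top of the 80 mm sleeve after a pull of 50 mm.
- sleeve_mid: The right gauge sleeve: plain aluminium tube 80 mm tall, 34 mm outside, 20 mm bore, open at both ends, about 130 g, standing upright on the bench. Origin: centre of its underside; z up along it. Two look-alikes are 65 and 95 mm tall; which stands where varies.
- sleeve_top (a point): Centre of the top rim of the 80 mm sleeve: the length mark once it is on the post.
- sleeve_short: Gauge sleeve 65 mm tall (too short), otherwise identical to the right one. Origin: centre of its underside.
- sleeve_long: Gauge sleeve 95 mm tall (too long), otherwise identical to the right one. Origin: centre of its underside.
- paint_jar: Bystander: amber glass jar with black cap, 60 mm across, 85 mm tall. Origin: centre of its underside.
- sanding_block: Bystander: cork block 60 x 42 x 26 mm. Origin: centre of its underside.
- chisel: Bystander: thin hand tool with wooden handle, about 200 mm long, lying along its x axis. Origin near its middle.
- mallet: Bystander: mallet with wooden handle and dark head, about 260 mm long, lying along its x axis. Origin near its middle.
- brush: Bystander: paint brush about 200 mm long, lying along its x axis. Origin near its middle.
- offcut: Bystander: stepped wooden offcut 100 x 50 mm, 50 mm tall at the step. Origin: centre of its underside.
Things that resemble listed ones, but are neither listed nor needed, are in the scene too. What is shaped like the sleeve_mid but green or red is not meant.

How it is judged:
On the way, in this order (a step that is already met when the one before it is completed fails the run):
1. the 80 mm sleeve stands fully down over the post, released, with the rod still at rest (horizontal distance between sleeve_mid and post_foot below 0.006 m and z of sleeve_mid in the frame of post_foot between -0.004 and 0.004 m and angle between sleeve_mid's own z axis and vertical below 0.08 rad and contact force between the fingers and sleeve_mid below 0.2 N and z of pointer_tip in the frame of post_foot below 0.04 m), for 0.2 s.
2. the rod is pulled up by the gripper until the pointer is level with the sleeve's top (horizontal distance between sleeve_mid and post_foot below 0.006 m and z of sleeve_mid in the frame of post_foot between -0.004 and 0.004 m and angle between sleeve_mid's own z axis and vertical below 0.08 rad and z of pointer_tip in the frame of sleeve_top between -0.005 and 0.005 m and contact force between the fingers and pointer above 3 N and contact force between each of pointer, the fingers and sleeve_mid below 0.5 N and linear speed of pointer below 0.01 m/s), for 0.3 s.
At the end, for the whole second after the job is handed in: The 80 mm sleeve stands upright and fully down on the base over the post (within 6 mm of its axis, 4 mm of seated), untouched by the gripper; the fingers hold the rod (over 3 N), still, with the pointer tip within 5 mm of the height of the sleeve's top, and the sleeve does not prop it (all of step 2); the arm keeps its last pose, push and grip.
It fails at once if another sleeve is moved more than 30 mm or tipped over (distance of any of sleeve_short, sleeve_long from where it was at the start of the episode above 0.03 m or angle between any of sleeve_short, sleeve_long's own z axis and vertical above 0.5 rad).
It fails at once if another thing on the bench is moved more than 30 mm, or the jar tipped over (distance of any of paint_jar, sanding_block, chisel, mallet, brush, offcut from where it was at the start of the episode above 0.03 m or angle between paint_jar's own z axis and vertical above 0.5 rad).
It also fails if it takes over 51 s, if anything falls off the work surface, if the arm or the gripper's body presses on something with over 40 N, if the wrist force passes 120 N, or if a joint passes its speed limit or range.

ROBOT

A 7-joint arm with a two-finger parallel gripper is mounted at the origin on the work surface. World frame = base frame: x ahead of the robot, y to its left, z up, the work surface at z = 0. Lengths are in m, angles in rad, forces in N, time in s.
With the tool pointing down it reaches from about 0.425 to 0.95 m from the base axis. Payload 16.7 kg.
Tool frame: the origin (TCP) lies between the finger pads; the fingertips stand 17 mm ahead of it and the grasp point (between the pads) lies 2 mm behind it; z points along the fingers, y is the direction in which the jaws open and shut (so a half turn about z gives the same grasp; the last joint's range is limited). The gripper opens to 94 mm and grips with 3 to 60 N. Pads are 16 mm wide; open, the fingers measure 119 mm over their backs; the gripper's body (75 mm by 177 mm) begins 78 mm behind the grasp point.
Start: joints at [-1.425, 0.426, 0.074, 1.606, -0.034, 1.111, -0.067], TCP at [0.197, 0.646, 0.222] pointing down, gripper open.
Joint ranges: [-2.85, 2.85], [-0.5, 2.14], [-1.23, 1.37], [0.21, 2.46], [-1.02, 4.16], [0.16, 2.05], [-2.73, 2.73]. Speed limits (rad/s): [1.89, 1.89, 2.39, 2.39, 3.01, 3.01, 3.01].

INTERFACE

Orientations are given as a unit quaternion [x, y, z, w].
In Python, from rig import bot, grab_frame, workorder, models gives the robot as it stands.
- The arm moves only by the tool play_rows, never from a script. Its argument "increments" is one flat list of numbers, 6 for each row, row after row: the shift along the world's x, y, z in mm, then the turn, a rotation vector about the world's x, y, z in degrees. A call has 1 to 12 rows; each row is the pose to reach, as a shift and turn from the pose commanded when the call began; what a row does not reach only later rows make up. A row lasts 1/12 s, in which the tool goes at most 41.7 mm and 7.16 degrees, less where a joint would pass 70% of its speed; a pose out of reach is approached as far as the arm can. A call with a gripper value outside its range is refused whole. "grip" is the closure in counts, from 0 (fully open) to 255 (shut), set as the call begins (left out, the last holds). The fingers move at their own pace and stop on an object; "newtons" is the grip in N (left out, the last holds). Time passes only in rows, so rows that repeat a pose let the fingers close. It gives the time, the measured TCP pose, the force and the opening at its end, in the units of the state.
- bot.get_state(): the state, without advancing time (a new reading comes with each control period).
- grab_frame(name): name is "scene" or "top" or "wrist"; returns a dict with "img" (420x560x3 uint8, red, green, blue), "fx", "fy", "cx", "cy" (pixels), "R" (3x3) and "t" (3): a world point X has camera coordinates R X + t; the wrist camera has in their place "hand_eye" (4x4, takes a point from camera to tool coordinates, whose origin is the TCP and whose axes are the flange's). Camera axes: x right, y down, z forward; pixel columns grow to the right and rows downward; lengths in m; the calibration is good to about 2 mm. A picture is of the moment at which its call begins: read the wrist's pose just before it. There is no depth.
- workorder.job_done(): hands the job in, once; it reports no verdict.
Trained networks look in the newest picture that a camera, given by its name, has taken for a name from the list of things; names that differ only in an ending like _2 or _b are one class to them, and where a whole thing is asked for, a point or a joint stands for the part that bears it (a point fixed in the world has none). Each returns a list of dicts, best first, with "conf" (0 to 1); they miss things now and then, are a little off and sometimes report something else, mostly with a low value. They report only what shows in the picture. A call takes as long as a camera call. They do not tell look-alikes from the thing itself.
- models.cut_out(camera, query): "pixels" (420x560 bool, what is visible of it) and "bbox" ([left, top, right, bottom] in pixels, round what is visible of it).
The state is a dict: "time": time; "q": joint angles; "qd": joint speeds; "effort": joint torques, N m; "ee_pos": TCP position; "eef_rot": TCP orientation; "contact_force": force on the tool from outside, world axes, zero at the start; "torque": the same for the moment, N m; "finger_gap": finger opening in m.
Only numpy, scipy, OpenCV 4.12 (cv2) and the standard library are available. Lean on these libraries where they do the work, as an engineer would, in place of code of your own. Each camera call takes 0.05 s, during which the arm holds its last target. There are 200 camera calls.

## Working session

There is one attempt and no reset: what is moved stays moved. The work goes in short steps, Python scripts to look and compute and a tool call to move; the robot and the scene stay as the last step left them, time stands still between calls to the robot, and variables do not carry over. Pictures are saved under pics/ and viewed, about 8 in all and at most 12, crops included, and the job is handed in when it is done.

Besides the shell and the picture viewer there is one more tool, called after ">>>" in YAML: its name, and indented under it one key for each argument. play_rows: Moves the arm, as the interface text tells. Its arguments: {"type":"object","properties":{"increments":{"type":"array","items":{"type":"number"}},"grip":{"type":"number"},"newtons":{"type":"number"}},"required":["increments"]}

```bash
mkdir -p pics; cat > h.py <<'E'
import numpy as np,cv2
from rig import bot,grab_frame,workorder,models
def save(f,n,crop=None,s=1):
    im=f['img'][:,:,::-1]
    if crop: im=im[crop[1]:crop[3],crop[0]:crop[2]]
    cv2.imwrite('pics/'+n,cv2.resize(im,None,fx=s,fy=s,interpolation=cv2.INTER_CUBIC))
def ray(f,u,v):
    d=np.array([(u-f['cx'])/f['fx'],(v-f['cy'])/f['fy'],1]);R=f['R'];return -R.T@f['t'],R.T@d
def atz(f,u,v,z):
    c,d=ray(f,u,v);return c+d*(z-c[2])/d[2]
def proj(f,X):
    p=f['R']@np.array(X)+f['t'];return f['fx']*p[0]/p[2]+f['cx'],f['fy']*p[1]/p[2]+f['cy']
E
python3 - <<'E'
from h import *
s=bot.get_state();print(s)
T=grab_frame('top')
for q in ['gauge','sleeve_mid','knob','pointer','paint_jar','post_foot']:
    for d in models.cut_out('top',q): print('top',q,round(d['conf'],2),d['bbox'])
S=grab_frame('scene')
for q in ['gauge','sleeve_mid','knob','pointer']:
    for d in models.cut_out('scene',q): print('scene',q,round(d['conf'],2),d['bbox'])
for n,f in(('top',T),('scene',S)): print(n,f['fx'],-f['R'].T@f['t'],f['R'][2])
cv2.imwrite('pics/a.png',cv2.resize(np.vstack([T['img'],S['img']])[:,:,::-1],None,fx=.714,fy=.714))
save(T,'top.png',s=1.42);save(S,'scene.png',s=1.42)
E
```

```text
{'time': 0.0, 'q': array([-1.42447524,  0.42673427,  0.07384954,  1.60657005, -0.03410703,
        1.11076278, -0.06709978]), 'qd': array([ 4.66871137e-05, -1.32901354e-03,  7.22616473e-04,  5.68265476e-04,
        5.98708825e-05,  1.65720994e-03, -3.66021360e-04]), 'effort': array([-6.61748090e-04, -9.35847473e+01,  3.66664298e+00, -4.54188287e+01,
       -4.88184602e-02,  2.07140768e-02,  1.36370536e-04]), 'ee_pos': array([0.19668994, 0.64530415, 0.22179034]), 'eef_rot': array([ 1.47387714e-01,  9.89078608e-01, -6.05620396e-04, -4.81938850e-05]), 'contact_force': array([ 0.19852645, -0.84542573,  0.72835015]), 'torque': array([-0.00102429, -0.03245047,  0.03734281]), 'finger_gap': 0.09401909245769956}
top gauge 0.88 [205.9, 215.9, 292.0, 276.4]
top gauge 0.52 [356.6, 199.7, 373.9, 216.1]
top sleeve_mid 0.75 [351.7, 199.6, 375.4, 212.4]
top sleeve_mid 0.74 [319.5, 194.5, 334.7, 213.2]
top sleeve_mid 0.65 [353.9, 228.8, 368.8, 246.5]
top paint_jar 0.93 [330.7, 152.9, 355.3, 184.9]
top post_foot 0.81 [207.5, 218.3, 290.6, 280.6]
scene gauge 0.75 [272.9, 189.2, 371.5, 252.5]
scene gauge 0.46 [314.3, 192.6, 351.4, 214.7]
scene sleeve_mid 0.96 [160.0, 196.8, 181.6, 228.9]
scene sleeve_mid 0.83 [185.2, 177.3, 200.5, 214.2]
scene sleeve_mid 0.72 [206.8, 210.1, 224.8, 246.1]
scene sleeve_mid 0.31 [203.8, 170.3, 227.5, 192.4]
scene knob 0.55 [314.0, 194.0, 351.5, 218.8]
scene pointer 0.68 [319.0, 192.5, 352.3, 216.3]
scene pointer 0.52 [267.7, 190.3, 377.3, 255.9]
top 510.9223193087745 [0.33783048 0.07760487 1.41795745] [ 0.1687702  -0.02477529 -0.985344  ]
scene 439.2724492684055 [1.26983174 0.25885403 0.63735904] [-0.76797369 -0.23958531 -0.59398257]
```

View pics/top.png

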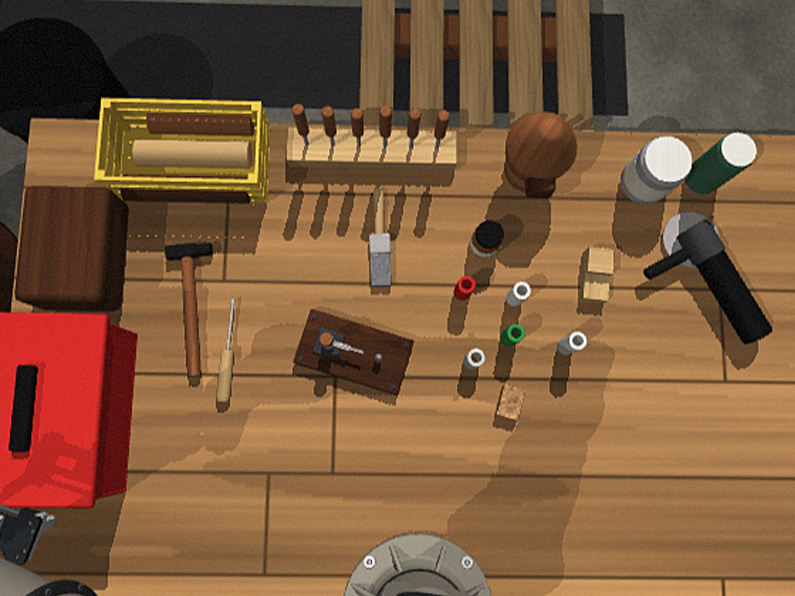

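View pics/scene.png

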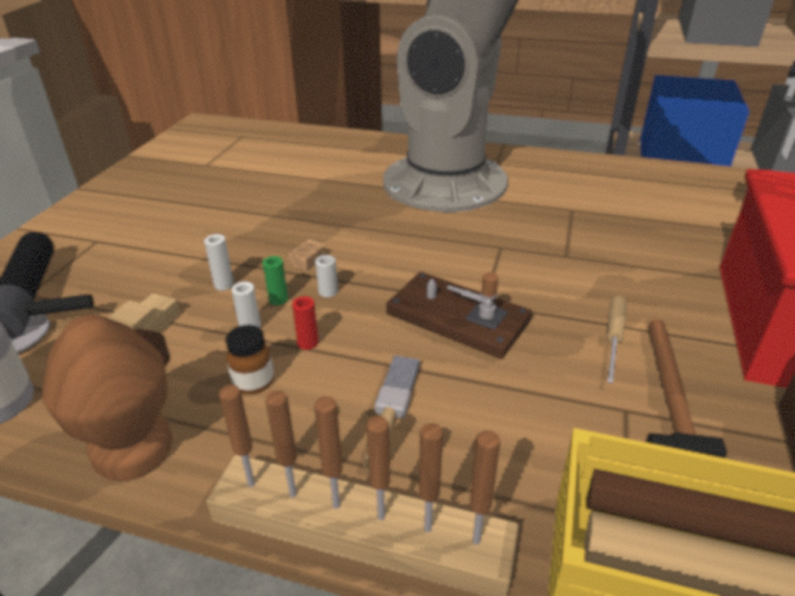

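The top view shows the gauge at (353,352)/1.42, with knob left and post right, and grey sleeves at (520,291), (476,357) and (576,341). In the scene view these are (246,305), (327,276) and (217,262). Next I'll triangulate the sleeve heights from the rims.

```bash
python3 - <<'E'
from h import *
T=grab_frame('top');S=grab_frame('scene')
a=cv2.resize(T['img'][190:265,320:420],None,fx=6,fy=6,interpolation=cv2.INTER_CUBIC)
b=cv2.resize(S['img'][160:260,145:245],None,fx=6,fy=6,interpolation=cv2.INTER_CUBIC)
cv2.imwrite('pics/b1.png',a[:,:,::-1]);cv2.imwrite('pics/b2.png',b[:,:,::-1])
from scipy.optimize import least_squares
def tri(uv,uw):
    return least_squares(lambda X:np.r_[np.subtract(proj(T,X),uv),np.subtract(proj(S,X),uw)],[.5,0,.08])
k=1.42
for n,uv,uw in(('A',(520,290),(244,291)),('B',(476,356),(326,262)),('C',(577,341),(217,240))):
    r=tri(np.array(uv)/k,np.array(uw)/k);print(n,r.x.round(4),r.cost.round(2))
for n,uv,z in(('knob',(327,339),.102),('post',(378,357),.057),('c1',(314,311),.025),('c2',(412,342),.025),('c3',(293,362),.025),('c4',(397,404),.025)):
    print(n,atz(T,uv[0]/k,uv[1]/k,z).round(4))
E
```

```text
A [ 0.5933 -0.1861  0.0728] 0.04
B [ 0.4676 -0.1019  0.0605] 0.5
C [ 0.4948 -0.2856  0.0906] 0.64
knob [0.4914 0.1735 0.102 ]
post [0.4641 0.0803 0.057 ]
c1 [0.5545 0.2058 0.025 ]
c2 [0.497  0.0153 0.025 ]
c3 [0.4552 0.2428 0.025 ]
c4 [0.378  0.0428 0.025 ]
```

View pics/b1.png

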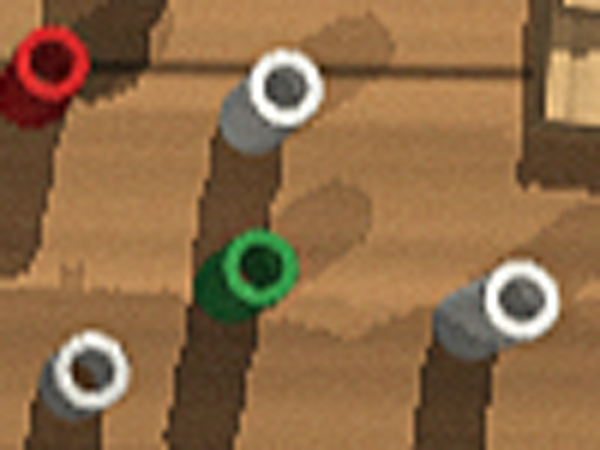

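View pics/b2.png

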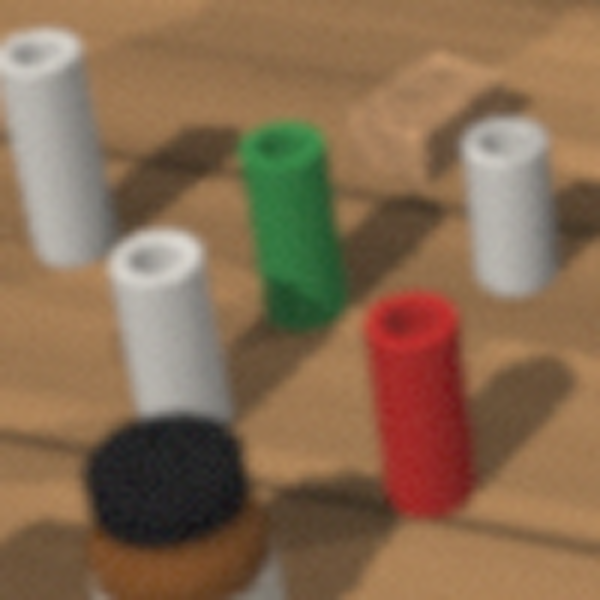

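B is the short sleeve, A the 80 mm one and C the long one. The triangulated heights are 60, 73 and 91 mm, all about 5 mm low but in clear order. A is at about (0.593,-0.186). I'll move over it, first clear of the toolbox.

>>> play_rows:
  increments: [12, -39, 10, 0, 0, 0, 24, -78, 20, 0, 0, 0, 36, -117, 30, 0, 0, 0, 48, -156, 40, 0, 0, 0, 60, -195, 40, 0, 0, 0, 85, -228, 40, 0, 0, 0, 110, -262, 40, 0, 0, 0, 136, -296, 40, 0, 0, 0, 162, -330, 40, 0, 0, 0, 188, -363, 40, 0, 0, 0, 214, -397, 40, 0, 0, 0, 240, -430, 40, 0, 0, 0]
  grip: 0
  newtons: 40

```text
time: 1.7
ee_pos: [0.4347, 0.2175, 0.2629]
eef_rot: [0.147, 0.989, 0.0, 0.0]
contact_force: [1.8, 1.5, 0.1]
finger_gap: 0.0939
```

>>> play_rows:
  increments: [14, -36, 0, 0, 0, 0, 28, -73, 0, 0, 0, 0, 42, -109, 0, 0, 0, 0, 57, -146, 0, 0, 0, 0, 71, -182, 0, 0, 0, 0, 85, -219, 0, 0, 0, 0, 99, -255, 0, 0, 0, 0, 113, -292, 0, 0, 0, 0, 128, -328, -10, 0, 0, 0, 142, -365, -30, 0, 0, 0, 156, -401, -40, 0, 0, 0, 156, -401, -40, 0, 0, 0]

```text
time: 2.7
ee_pos: [0.5893, -0.1889, 0.2202]
eef_rot: [0.151, 0.989, -0.002, -0.001]
contact_force: [-1.6, 0.3, 0.1]
finger_gap: 0.0939
```

```bash
cat >> h.py <<'E'
from scipy.spatial.transform import Rotation as Ro
def wrist():
    s=bot.get_state();f=grab_frame('wrist');H=np.array(f['hand_eye'])
    W=np.eye(4);W[:3,:3]=Ro.from_quat(s['eef_rot']).as_matrix();W[:3,3]=s['ee_pos']
    C=np.linalg.inv(W@H);f['R']=C[:3,:3];f['t']=C[:3,3];return s,f
E
python3 - <<'E'
from h import *
T=grab_frame('top')
print('A top',atz(T,367.7,204.7,.08),'C',atz(T,320+521/6,190+300/6,.095),'B',atz(T,320+91/6,190+371/6,.065))
s,f=wrist();print(s['ee_pos'],s['eef_rot'],s['q'],s['time'])
for d in models.cut_out('wrist','sleeve_mid'):print(d['conf'],d['bbox'])
for p in([.593,-.186,.08],[.593,-.186,0]):print(proj(f,p))
save(f,'w1.png')
E
```

```text
A top [ 0.59096894 -0.18923186  0.08      ] C [ 0.4957069  -0.28770725  0.095     ] B [ 0.46479451 -0.10305757  0.065     ]
[ 0.58918253 -0.18596846  0.22099114] [ 0.15013367  0.98866439 -0.00125264 -0.00101346] [-0.30137914  0.39094549  0.65635356  1.76818199 -0.26442193  1.07438466
  1.71547555] 2.75
0.88 [259.9, 166.5, 297.7, 219.7]
0.68 [364.3, 148.4, 423.5, 197.6]
0.6 [241.9, 83.1, 280.8, 126.4]
(np.float64(280.4523533936831), np.float64(202.36340075212243))
(np.float64(280.4090983065859), np.float64(181.6366843484297))
```

View pics/w1.png

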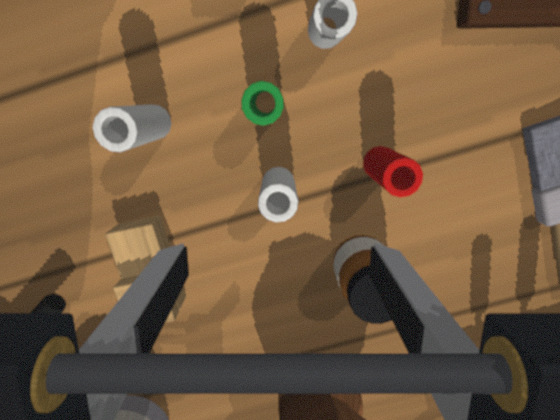

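The wrist view shows the 80 mm rim at (278.5,202), against a prediction of (280.5,202). The jar cap and red sleeve are clear of the jaws.

```bash
python3 - <<'E'
from h import *
s,f=wrist();im=f['img'];d=[d for d in models.cut_out('wrist','sleeve_mid') if abs((d['bbox'][0]+d['bbox'][2])/2-278)<12][0]
m=d['pixels'];b=d['bbox'];print(b)
# bright rim ellipse
g=(im.min(2)>200)&cv2.dilate(m.astype(np.uint8),np.ones((5,5))).astype(bool)
c=max(cv2.findContours(g.astype(np.uint8),cv2.RETR_EXTERNAL,cv2.CHAIN_APPROX_NONE)[0],key=cv2.contourArea)
e=cv2.fitEllipse(c);print(e);p=atz(f,*e[0],.08);print(s['ee_pos'],p,(p-s['ee_pos'])*1000)
E
```

```text
Traceback (most recent call last):
IndexError: list index out of range
```

```bash
python3 - <<'E'
from h import *
s,f=wrist();g=np.zeros((420,560),np.uint8);w=(slice(170,235),slice(245,310))
g[w]=(f['img'].min(2)>195)[w]
c=max(cv2.findContours(g,cv2.RETR_EXTERNAL,cv2.CHAIN_APPROX_NONE)[0],key=cv2.contourArea)
e=cv2.fitEllipse(cv2.convexHull(c));print(e);p=atz(f,*e[0],.08);print(s['ee_pos'],p,(p-s['ee_pos'])*1000)
E
```

```text
((270.4617919921875, 203.052490234375), (35.61110305786133, 36.5523796081543), 91.99962615966797)
[ 0.58996222 -0.18017486  0.22287772] [ 0.59283478 -0.18816649  0.08      ] [   2.87256164   -7.99162935 -142.87772091]
```

>>> play_rows:
  increments: [0, -2, 0, 0, 0, 0, 0, -2, 0, 0, 0, 0, 0, -2, 0, 0, 0, 0, 0, -2, -30, 0, 0, 0, 0, -2, -60, 0, 0, 0, 0, -2, -80, 0, 0, 0, 0, -2, -100, 0, 0, 0, 0, -2, -100, 0, 0, 0, 0, -2, -100, 0, 0, 0, 0, -2, -100, 0, 0, 0]

```text
time: 3.83
ee_pos: [0.5904, -0.1838, 0.1237]
eef_rot: [0.147, 0.989, -0.0, 0.001]
contact_force: [0.1, -0.2, 0.7]
finger_gap: 0.0941
```

```bash
python3 - <<'E'
from h import *
s,f=wrist();print(s['ee_pos'],s['eef_rot'],s['qd'].round(3),proj(f,[.5928,-.1882,.08]))
g=np.zeros((420,560),np.uint8);w=(slice(160,340),slice(200,350))
g[w]=(f['img'].min(2)>195)[w]
c=max(cv2.findContours(g,cv2.RETR_EXTERNAL,cv2.CHAIN_APPROX_NONE)[0],key=cv2.contourArea)
e=cv2.fitEllipse(cv2.convexHull(c));print(e);p=atz(f,*e[0],.08);print(p)
E
```

```text
[ 0.59037042 -0.1837989   0.12370743] [ 1.47405456e-01  9.89075978e-01 -7.41852323e-05  5.78760818e-04] [-0.001 -0.012  0.004 -0.007 -0.003 -0.004  0.001] (np.float64(272.5320991379821), np.float64(246.56620543374248))
((272.6771240234375, 246.1408233642578), (49.838443756103516, 53.409019470214844), 89.09029388427734)
[ 0.59256677 -0.18803819  0.08      ]
```

>>> play_rows:
  increments: [2, -4, 0, 0, 0, 0, 2, -4, -25, 0, 0, 0, 2, -4, -45, 0, 0, 0, 2, -4, -60, 0, 0, 0, 2, -4, -68, 0, 0, 0, 2, -4, -68, 0, 0, 0, 2, -4, -68, 0, 0, 0]

```text
time: 4.47
ee_pos: [0.5922, -0.1879, 0.0552]
eef_rot: [0.148, 0.989, -0.0, 0.0]
contact_force: [0.8, 1.0, -0.3]
finger_gap: 0.0939
```

>>> play_rows:
  increments: [0, 0, 0, 0, 0, 0, 0, 0, 0, 0, 0, 0, 0, 0, 0, 0, 0, 0, 0, 0, 0, 0, 0, 0, 0, 0, 0, 0, 0, 0, 0, 0, 0, 0, 0, 0, 0, 0, 0, 0, 0, 0, 0, 0, 0, 0, 0, 0, 0, 0, 0, 0, 0, 0, 0, 0, 0, 0, 0, 0, 0, 0, 0, 0, 0, 0, 0, 0, 0, 0, 0, 0]
  grip: 255
  newtons: 40

```text
time: 5.47
ee_pos: [0.5918, -0.1876, 0.0544]
eef_rot: [0.147, 0.989, -0.0, -0.0]
contact_force: [0.1, -0.1, -1.3]
finger_gap: 0.0338
```

>>> play_rows:
  increments: [0, 0, 30, 0, 0, 0, 0, 0, 65, 0, 0, 0, 0, 0, 100, 0, 0, 0, 0, 0, 140, 0, 0, -6, -10, 20, 155, 0, 0, -12, -28, 46, 155, 0, 0, -18, -46, 76, 155, 0, 0, -24, -64, 106, 155, 0, 0, -30, -82, 136, 155, 0, 0, -36, -100, 166, 155, 0, 0, -42, -118, 196, 155, 0, 0, -48, -130, 215, 155, 0, 0, -54]

```text
time: 6.47
ee_pos: [0.4652, 0.0221, 0.2094]
eef_rot: [0.563, 0.826, 0.0, -0.0]
contact_force: [0.6, 0.5, -1.5]
finger_gap: 0.0338
```

>>> play_rows:
  increments: [-4, 8, 0, 0, 0, -6, -9, 15, 0, 0, 0, -12, -9, 15, 0, 0, 0, -18, -9, 15, 0, 0, 0, -24, -9, 15, 0, 0, 0, -30, -9, 15, 0, 0, 0, -36, -9, 15, 0, 0, 0, -36, -9, 15, 0, 0, 0, -36, -9, 15, 0, 0, 0, -36, -9, 15, 0, 0, 0, -36]

```text
time: 7.3
ee_pos: [0.4574, 0.0355, 0.2096]
eef_rot: [0.789, 0.614, -0.0, -0.0]
contact_force: [0.1, -0.4, -1.0]
finger_gap: 0.0332
```

```bash
python3 - <<'E'
from h import *
s,f=wrist();print(s['ee_pos'],s['eef_rot'],s['q'].round(2),s['finger_gap'],s['time'])
for n,p in(('post',[.4641,.0803,.057]),('knob',[.4914,.1735,.102])):print(n,proj(f,p))
for q in('knob','pointer','gauge','post_foot'):
    for d in models.cut_out('wrist',q):print(q,d['conf'],d['bbox'])
save(f,'w2.png',s=1.42);np.save('w2.npy',np.hstack([f['R'],f['t'][:,None]]));cv2.imwrite('pics/raw2.png',f['img'])
E
```

```text
[0.45739468 0.0354981  0.20961067] [ 7.89021502e-01  6.14365575e-01 -6.60905302e-05 -7.05732564e-05] [-1.06  0.09  0.91  2.12 -0.09  0.97 -0.35] 0.033163180666230585 7.3
post (np.float64(273.23670846946186), np.float64(141.8102715670512))
knob (np.float64(277.40884315013574), np.float64(-1.6619988528491092))
knob 0.98 [261.9, 0.0, 295.1, 105.7]
pointer 0.52 [509.0, 246.7, 560.0, 320.2]
gauge 0.59 [212.7, 0.0, 345.5, 202.2]
post_foot 0.55 [211.5, 0.0, 345.6, 197.5]
```

View pics/w2.png

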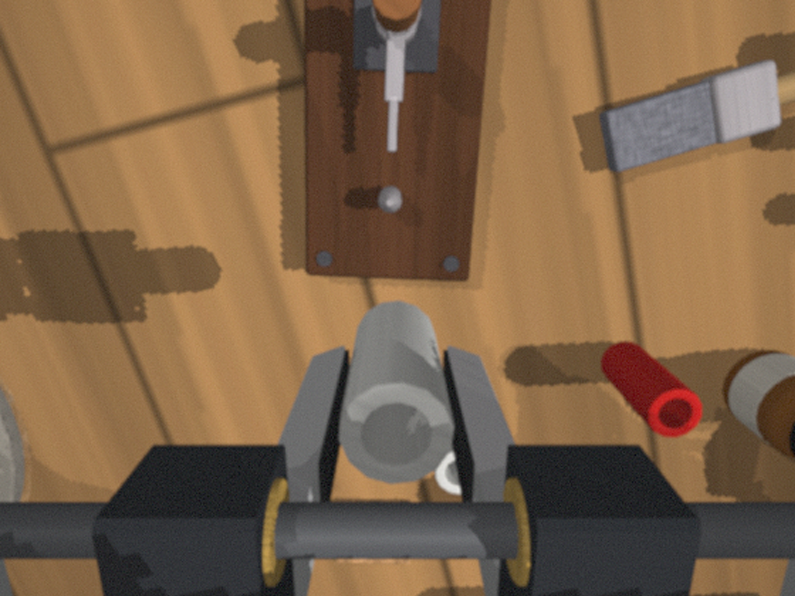

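The wrist view shows the post tip at (274.6,140.1) in raw pixels, against a prediction of (273.2,141.8). The sleeve is held straight and the knob is at the top.

```bash
python3 - <<'E'
from h import *
s,f=wrist();im=f['img']
w=im[125:160,255:290].astype(int);g=cv2.GaussianBlur(w.astype(np.uint8),(0,0),1)
sat=(w.max(2)-w.min(2));m=((w.min(2)>75)&(sat<40)).astype(np.uint8)
n,l,st,ce=cv2.connectedComponentsWithStats(m);i=1+st[1:,4].argmax();print(st[i],ce[i]+[255,125])
u,v=ce[i]+[255,125];print(s['ee_pos'],atz(f,u,v,.052),atz(f,274.6,140.1,.055))
# arm tip & base corners
for p in((392,150),(394,150)):print('tip',atz(f,p[0]/1.42,p[1]/1.42,.055))
print('corners',atz(f,307/1.42,273/1.42,.025),atz(f,468/1.42,279/1.42,.025))
print(2*np.degrees(np.arctan2(s['eef_rot'][0],s['eef_rot'][1])))
E
```

```text
[ 12   6  16  19 244] [274.59836066 139.83606557]
[0.45745147 0.0354861  0.20961577] [0.46557579 0.08102819 0.052     ] [0.46563201 0.08113318 0.055     ]
tip [0.4737362  0.10780379 0.055     ]
tip [0.47484856 0.10752041 0.055     ]
corners [0.3984302  0.04404953 0.025     ] [0.50206041 0.01332587 0.025     ]
104.30098208740841
```

>>> play_rows:
  increments: [4, 25, 0, 0, 0, 0, 9, 46, 0, 0, 0, 0, 9, 46, -20, 0, 0, 0, 9, 46, -45, 0, 0, 0, 9, 46, -65, 0, 0, 0, 9, 46, -75, 0, 0, 0, 9, 46, -75, 0, 0, 0, 9, 46, -75, 0, 0, 0, 9, 46, -75, 0, 0, 0]

```text
time: 8.35
ee_pos: [0.4672, 0.0818, 0.1355]
eef_rot: [0.79, 0.613, 0.0, 0.0]
contact_force: [0.4, -0.1, -1.7]
finger_gap: 0.0338
```

```bash
python3 - <<'E'
from h import *
s,f=wrist();print(s['ee_pos'],s['eef_rot'],s['contact_force'])
# sleeve bottom outline expected
save(f,'w3.png',crop=(180,100,380,340),s=2.4)
S=grab_frame('scene')
print(proj(S,[.4656,.0811,.057]));b=s['ee_pos']-[0,0,.054];print(proj(S,b))
cv2.imwrite('pics/s3.png',cv2.resize(S['img'][150:230,270:370,::-1],None,fx=6,fy=6,interpolation=cv2.INTER_CUBIC))
E
```

```text
[0.46716038 0.08178248 0.13554967] [7.89816973e-01 6.13342402e-01 4.79752514e-04 1.29618741e-04] [ 0.40490985 -0.08065998 -1.65047092]
(np.float64(304.03084560575655), np.float64(196.85460532373668))
(np.float64(304.4287322267512), np.float64(188.37399282854037))
```

View pics/s3.png

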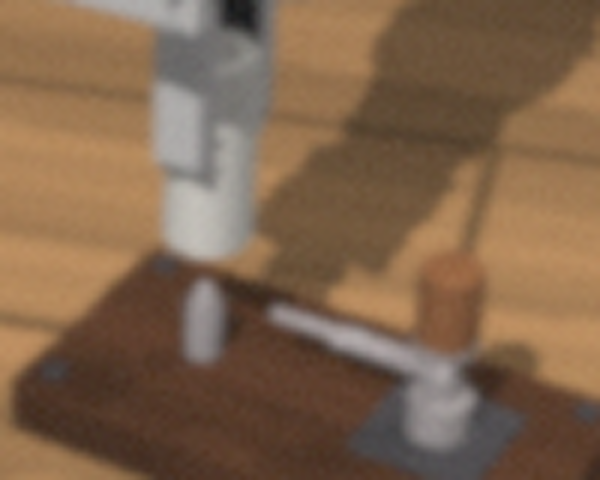

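The sleeve hangs centred over the post (both at column ~205 of the crop), so I'll lower it.

>>> play_rows:
  increments: [-1, 0, -5, 0, 0, 0, -1, 0, -12, 0, 0, 0, -1, 0, -19, 0, 0, 0, -1, 0, -26, 0, 0, 0, -1, 0, -33, 0, 0, 0, -1, 0, -40, 0, 0, 0, -1, 0, -40, 0, 0, 0]

```text
time: 9.03
ee_pos: [0.4648, 0.0812, 0.0932]
eef_rot: [0.79, 0.613, -0.001, -0.0]
contact_force: [-0.7, -0.2, -2.3]
finger_gap: 0.0336
```

>>> play_rows:
  increments: [0, 0, -4, 0, 0, 0, 0, 0, -8, 0, 0, 0, 0, 0, -11, 0, 0, 0, 0, 0, -14, 0, 0, 0, 0, 0, -16, 0, 0, 0, 0, 0, -16, 0, 0, 0, 0, 0, -16, 0, 0, 0]

```text
time: 9.62
ee_pos: [0.4656, 0.0817, 0.0789]
eef_rot: [0.79, 0.613, 0.0, -0.0]
contact_force: [-2.3, 0.1, 8.6]
finger_gap: 0.0336
```

>>> play_rows:
  increments: [0, 0, 0, 0, 0, 0, 0, 0, 0, 0, 0, 0, 0, 0, 0, 0, 0, 0, 0, 0, 0, 0, 0, 0, 0, 0, 0, 0, 0, 0, 0, 0, 0, 0, 0, 0, 0, 0, 0, 0, 0, 0, 0, 0, 0, 0, 0, 0, 0, 0, 0, 0, 0, 0]
  grip: 0

```text
time: 10.37
ee_pos: [0.4655, 0.0815, 0.0786]
eef_rot: [0.79, 0.613, -0.0, -0.0]
contact_force: [0.2, -0.1, 0.0]
finger_gap: 0.0904
```

>>> play_rows:
  increments: [0, 0, 20, 0, 0, 0, 0, 0, 45, 0, 0, 0, 0, 0, 75, 0, 0, 0, 0, 0, 100, 0, 0, 0, 0, 0, 120, 0, 0, 0, 0, 0, 130, 0, 0, 0, 0, 0, 130, 0, 0, 0, 0, 0, 130, 0, 0, 0, 0, 0, 130, 0, 0, 0]

```text
time: 11.12
ee_pos: [0.4649, 0.0816, 0.2076]
eef_rot: [0.79, 0.613, -0.001, -0.0]
contact_force: [0.2, -0.1, 0.1]
finger_gap: 0.0938
```

```bash
python3 - <<'E'
from h import *
s,f=wrist();print(s['ee_pos'],s['eef_rot'],s['contact_force'],s['finger_gap'],s['time'])
for n,p in(('sleevetop',[.4656,.0811,.105]),('knob',[.494,.177,.102])):print(n,np.round(proj(f,p),1))
for q in('knob','sleeve_mid'):
    for d in models.cut_out('wrist',q):print(q,d['conf'],d['bbox'])
S=grab_frame('scene');print('seated top in scene crop',(np.array(proj(S,[.4656,.0811,.105]))-[270,150])*4, (np.array(proj(S,[.4656,.0811,.025]))-[270,150])*4)
a=cv2.resize(S['img'][150:250,270:370],None,fx=4,fy=4);b=cv2.resize(f['img'][20:300,180:380],(286,400))
cv2.imwrite('pics/c4.png',np.hstack([a,b])[:,:,::-1])
E
```

```text
[0.46486284 0.08157373 0.20759351] [ 7.89709341e-01  6.13480778e-01 -6.85198945e-04 -1.49124562e-04] [ 0.18690659 -0.06532787  0.05596049] 0.09376288265345445 11.1167
sleevetop [279.9 211.6]
knob [285.8  67.9]
knob 0.91 [268.5, 52.5, 301.4, 162.6]
sleeve_mid 0.9 [260.5, 169.5, 304.5, 232.1]
sleeve_mid 0.81 [427.8, 279.2, 485.7, 347.6]
sleeve_mid 0.74 [363.4, 393.5, 401.1, 420.0]
seated top in scene crop [138.21340182 116.82068849] [134.79469761 232.29940948]
```

View pics/c4.png

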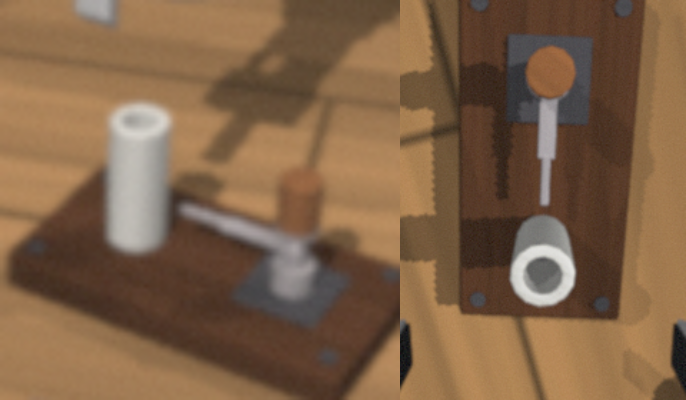

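The sleeve is upright and seated, with its top where predicted. The knob is at (285.6,70.4), so about (0.4935,0.175).

>>> play_rows:
  increments: [10, 32, 0, 0, 0, 0, 20, 64, 0, 0, 0, 0, 29, 94, 0, 0, 0, 0, 29, 94, 0, 0, 0, 0, 29, 94, -30, 0, 0, 0, 29, 94, -60, 0, 0, 0, 29, 94, -90, 0, 0, 0, 29, 94, -110, 0, 0, 0, 29, 94, -121, 0, 0, 0, 29, 94, -121, 0, 0, 0, 29, 94, -121, 0, 0, 0]

```text
time: 12.23
ee_pos: [0.4946, 0.1751, 0.0878]
eef_rot: [0.79, 0.613, -0.0, 0.0]
contact_force: [-0.1, -0.6, 0.7]
finger_gap: 0.0936
```

>>> play_rows:
  increments: [0, 0, 0, 0, 0, 0, 0, 0, 0, 0, 0, 0, 0, 0, 0, 0, 0, 0, 0, 0, 0, 0, 0, 0, 0, 0, 0, 0, 0, 0, 0, 0, 0, 0, 0, 0, 0, 0, 0, 0, 0, 0, 0, 0, 0, 0, 0, 0, 0, 0, 0, 0, 0, 0, 0, 0, 0, 0, 0, 0, 0, 0, 0, 0, 0, 0, 0, 0, 0, 0, 0, 0]
  grip: 255
  newtons: 50

```text
time: 13.23
ee_pos: [0.4933, 0.1758, 0.0875]
eef_rot: [0.79, 0.613, -0.001, -0.001]
contact_force: [-7.1, 1.4, 7.1]
finger_gap: 0.0231
```

>>> play_rows:
  increments: [0, 0, 5, 0, 0, 0, 0, 0, 12, 0, 0, 0, 0, 0, 19, 0, 0, 0, 0, 0, 26, 0, 0, 0, 0, 0, 33, 0, 0, 0, 0, 0, 40, 0, 0, 0, 0, 0, 46, 0, 0, 0, 0, 0, 50, 0, 0, 0, 0, 0, 50, 0, 0, 0, 0, 0, 50, 0, 0, 0, 0, 0, 50, 0, 0, 0, 0, 0, 50, 0, 0, 0]

```text
time: 14.23
ee_pos: [0.4933, 0.1757, 0.1372]
eef_rot: [0.79, 0.613, -0.001, -0.0]
contact_force: [-4.0, 4.4, -15.2]
finger_gap: 0.0233
```

```bash
python3 - <<'E'
from h import *
s,f=wrist();print(s['ee_pos'],s['eef_rot'],s['contact_force'],s['finger_gap'],s['time'])
S=grab_frame('scene');o=np.array([270,130])
tip=np.array([.4656,.0811])+.029*np.array([.284,.959])
for h in(.095,.105,.115):print(h,'tip',(np.array(proj(S,[*tip,h]))-o)*6,'wrist',np.round(proj(f,[*tip,h]),1))
print('sleeve top',(np.array(proj(S,[.4656,.0811,.105]))-o)*6)
cv2.imwrite('pics/s5.png',cv2.resize(S['img'][130:230,270:370,::-1],None,fx=6,fy=6,interpolation=cv2.INTER_CUBIC))
E
```

```text
[0.4932562  0.17571222 0.13717005] [ 7.89696521e-01  6.13496700e-01 -9.84840157e-04 -4.84664273e-04] [ -4.01749236   4.42615855 -15.19887625] 0.023313330953194336 14.2333
0.095 tip [275.16845108 340.60763511] wrist [275.3 343.8]
0.105 tip [276.26801563 317.87530898] wrist [275.2 354.1]
0.115 tip [277.38122241 294.86094412] wrist [275.  365.4]
sleeve top [207.32010273 295.23103273]
```

View pics/s5.png

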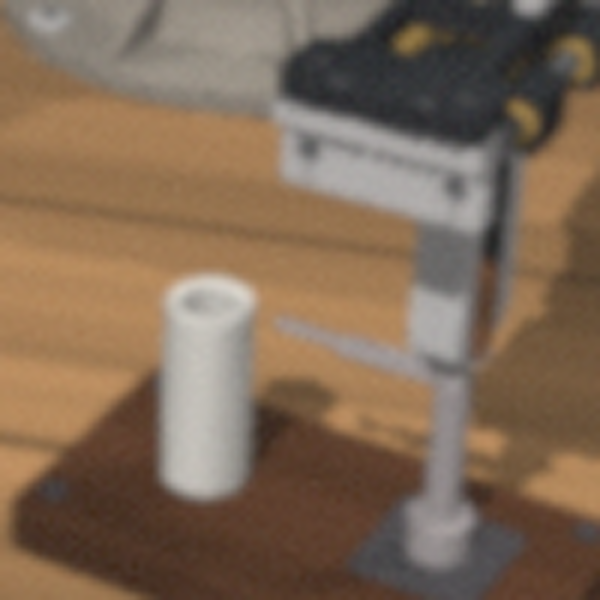

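The pointer tip is at crop (276,323), where a level tip would be at 318. The sleeve rim shows the same ~3 px bias, so the tip is within ~1 mm. The 15 N pull matches a 50 mm stretch. I'll hold for a second, check for slip and hand in.

>>> play_rows:
  increments: [0, 0, 0.5, 0, 0, 0, 0, 0, 0.5, 0, 0, 0, 0, 0, 0.5, 0, 0, 0, 0, 0, 0.5, 0, 0, 0, 0, 0, 0.5, 0, 0, 0, 0, 0, 0.5, 0, 0, 0, 0, 0, 0.5, 0, 0, 0, 0, 0, 0.5, 0, 0, 0, 0, 0, 0.5, 0, 0, 0, 0, 0, 0.5, 0, 0, 0]

```text
time: 15.17
ee_pos: [0.4933, 0.1758, 0.1377]
eef_rot: [0.79, 0.614, -0.001, -0.0]
contact_force: [-3.7, 4.2, -15.4]
finger_gap: 0.0235
```

```bash
python3 - <<'E'
from h import *
S=grab_frame('scene');s=bot.get_state();print(s['ee_pos'],s['contact_force'],s['finger_gap'],s['time'],abs(s['qd']).max())
cv2.imwrite('pics/s6.png',cv2.resize(S['img'][130:230,270:370,::-1],None,fx=6,fy=6,interpolation=cv2.INTER_CUBIC))
a=cv2.imread('pics/s5.png').astype(int);b=cv2.imread('pics/s6.png').astype(int)
r=lambda i:cv2.GaussianBlur(i[270:400,260:420].astype(np.float32).mean(2),(0,0),3)
print('shift px/6',cv2.phaseCorrelate(r(a),r(b)))
E
```

```text
[0.49325029 0.17573201 0.13762859] [ -4.36467566   4.92167386 -15.3111877 ] 0.023278823003899246 15.2167 0.0007965336829746919
shift px/6 ((-0.001743152098867995, 0.4769106071080387), 0.8562119872481735)
```

No slip (force steady, image unchanged), so I'll hand in.

```bash
python3 -c "
from h import *
print(workorder.job_done())"
```

```text
the job is handed in; nothing more can be done
None
```

I stood the 80 mm sleeve fully down over the gauge post and let go of it. I then gripped the knob, pulled the rod up about 50 mm and handed the job in while still holding it, at about 15 s. The hand-in gave no verdict.

**Which sleeve:** the triangulated heights were 60, 73 and 91 mm. They all read about 5 mm low, but the order was clear, so I took the middle one.

**Sleeve seated:** the tool stopped 25 mm above its grasp height, with about 9 N of contact on the base. After release, the camera showed the sleeve upright and its top where predicted.

**Pointer level:** the rod was pulled with about 15.3 N, close to the 15.5 N expected at 50 mm. In the scene image the tip was about 5 px (enlarged 6 times) below its predicted level, and the sleeve's rim was about 3 px below its own. That puts the tip within about 1 mm of the sleeve's top.

**Holding steady:** the joints were still, and over one second the force, finger gap and image showed no slip. A side force of about 6 N on the knob remained.

I did not re-measure the other sleeves or bench items at the end. No unexpected contact force was reported at the end of any move.

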